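Sweep leftover components into the catch tray

ROBOT

A 7-joint arm with a two-finger parallel gripper is mounted at the origin on the work surface. World frame = base frame: x ahead of the robot, y to its left, z up, the work surface at z = 0. Lengths are in m, angles in rad, forces in N, time in s.
With the tool pointing down it reaches from about 0.35 to 0.9 m from the base axis. Payload 8.1 kg.
Tool frame: the origin (TCP) lies on the centre line of the jaws, within the pads' length; the fingertips stand 11 mm ahead of it and the grasp point (between the pads) lies 8 mm behind it (arm.nose_length is the distance from the TCP to the fingertips, in m); z points along the fingers, y is the line along which they close (so a half turn about z gives the same grasp; the last joint's range is limited). The gripper opens to 92 mm and grips with 3 to 60 N. Pads are 19 mm wide; open, the fingers measure 130 mm over their backs; the gripper's body (75 mm by 190 mm) begins 47 mm behind the grasp point.
Start: joints at [1.211, 0.434, 0.025, 1.573, -0.012, 1.134, -0.075], TCP at [0.159, -0.605, 0.238] pointing down, gripper open.
Joint ranges: [-2.62, 2.62], [-0.44, 2.09], [-1.27, 1.32], [0.08, 2.57], [-1.32, 4.46], [0.12, 2], [-2.74, 2.74]. Speed limits (rad/s): [2.22, 2.22, 3.01, 3.01, 3.14, 3.14, 3.14].

INTERFACE

Orientations are given as a rotation vector (axis times angle).
In Python, from cell import arm gives the robot as it stands.
- The arm moves only by the tool jog_arm, never from a script. Its argument "moves" is a list of rows, each a list of 4 numbers: the shift along the tool's x, y, z in m, then the turn about the tool's z in rad. In form: [[tx, ty, tz, spin], ...]. A call has 1 to 20 rows; each row is the pose to reach, as a shift and turn from the pose commanded when the call began, along the tool's axes at that moment; what a row does not reach only later rows make up. A row lasts 1/8 s, in which the tool goes at most 62.5 mm and 10.7 degrees, less where a joint would pass 70% of its speed; a pose out of reach is approached as far as the arm can. A call with a gripper value outside its range is refused whole. "hand" is the finger opening in m, from 0 to 0.0918, set as the call begins (left out, the last holds). The fingers move at their own pace and stop on an object; "newtons" is the grip in N (left out, the last holds). Time passes only in rows, so rows that repeat a pose let the fingers close. It gives the time, the measured TCP pose, the force, the opening and the grip force at its end, in the units of the state.
- arm.observe(): the state, without advancing time (a new reading comes with each control period).
- arm.get_image(name): name is "scene" or "top" or "wrist"; returns a dict with "color" (480x640x3 uint8, red, green, blue), "z_map" (480x640 float32, m along the optical axis (not along the pixel's ray), 0 where there is no reading), "fx", "fy", "cx", "cy" (pixels), "k1" (the pictures are not rectified: a ray, as slopes to the right and down, at radius r is drawn at 1 + k1 r^2 times it, then the intrinsics apply), "rvec" (rotation vector, rad) and "tvec" (3), from world to camera coordinates, as OpenCV has them. Camera axes: x right, y down, z forward; pixel columns grow to the right and rows downward; lengths in m; the calibration is good to about 2 mm. A picture is of the moment at which its call begins.
- arm.sign_off(): hands the job in; it is judged then, once.
The state is a dict: "clock": time; "joints": joint angles; "dq": joint speeds; "joint_efforts": joint torques, N m; "position": TCP position; "ee_rot": TCP orientation; "force": force on the tool from outside, world axes, zero at the start; "ft_torque": the same for the moment, N m; "width": opening from 0.0 (shut) to 1.0 (fully open); "gripper_force": force on a finger pad.
Only numpy, scipy, OpenCV 4.12 (cv2) and the standard library are available. Lean on these libraries where they do the work, as an engineer would, in place of code of your own. Each camera call takes 0.05 s, during which the arm holds its last target. There are 200 camera calls.

TASK

Clear the soldering bench: sweep the three leftover components (finned heat sink, red relay, black round buzzer) along the bench top with the fingers, steadily and without flicking them, through the open side of the white-walled catch tray until all three lie wholly inside it. Do not pick anything up, and leave the solder spool, the circuit board and the cutters where they are.

Things in the scene. Friction and masses are not known exactly. Their poses are not given: they have to be found in the camera images.
- tray: white-walled tray, fixed; yellow inside is the bare bench (no step). Inside 90 mm (its x) by 140 mm (y); walls 5 mm thick, 30 mm high on its +x, +y, -y sides; the -x side (mouth) is open. Origin: centre of the inside, at bench height; mouth line at x = -45 mm, back wall's inner face at x = +45, side faces at y = +-70. Its +x axis, the way to sweep in, points roughly to world +y (robot's left)
- heatsink: aluminium heat sink with five fins on top, 26 x 26 mm, 12 mm high, about 25 g; loose; origin at the centre of its underside, z up as it lies; lies flat on the bench at any yaw
- relay: red relay with a white patch on top, 26 mm (x) by 22 mm (y), 13 mm high, about 20 g; loose; origin at the centre of its underside, z up as it lies; lies flat on the bench at any yaw
- buzzer: black round buzzer with a white dot on top, diameter 26 mm, 12 mm high, about 18 g; loose; origin at the centre of its underside, z up as it lies; lies flat on the bench at any yaw
- spool: bystander: spool of solder standing upright, diameter 54 mm, 50 mm high, green top, 250 g; origin at the centre of its underside. It stands beyond the parts as seen from the robot
- board: bystander: green circuit board in a black carrier lying flat, 60 mm (x) by 100 mm (y), 15 mm high, 150 g; origin at the centre of its underside. It lies between the parts and the robot
- cutters: bystander: cutters with orange handles lying flat along their x (jaws to +x), about 140 mm long (from x = -80 mm to +60 mm), 60 mm wide, 12 mm high, 120 g; origin on the bench under the middle. They lie to the robot's right of the parts

How it is judged:
By the outcome, as a careful person would: the job done as asked, in the order asked, and still so for the second after the job is handed in, with the robot touching nothing.
It also fails if it takes over 72 s, if anything falls off the work surface, if the arm or the gripper's body presses on something with over 40 N, if the wrist force passes 120 N, or if a joint passes its speed limit or range.

## Working session

There is one attempt and no reset: what is moved stays moved. The work goes in short steps, Python scripts to look and compute and a tool call to move; the robot and the scene stay as the last step left them, time stands still between calls to the robot, and variables do not carry over. Pictures are saved under pics/ and viewed, at most 10 in all, crops included, and the job is handed in when it is done.

Besides the shell and the picture viewer there is one more tool, called by a JSON object that holds its "method" and its "body", one argument or row to a line. jog_arm: Moves the arm, as the interface text tells. Its arguments: {"type":"object","properties":{"moves":{"type":"array"},"hand":{"type":"number"},"newtons":{"type":"number"}},"required":["moves"]}

```bash
mkdir -p pics; ls; python3 - <<'E'
from cell import arm
import cv2
s=arm.observe();print(s)
for n in("top","scene"):
    i=arm.get_image(n);cv2.imwrite(f"pics/{n}0.png",i["color"][:,:,::-1]);print(n,[i[k] for k in("fx","fy","cx","cy","k1","rvec","tvec")])
E
```

```text
pics
{'clock': 0.0, 'joints': array([ 1.21137167,  0.43522155,  0.02499036,  1.57407611, -0.01161826,
        1.13400559, -0.07504837]), 'dq': array([ 0.00031809, -0.00213548, -0.0010707 ,  0.0011292 ,  0.00136634,
       -0.000716  , -0.00031002]), 'joint_efforts': array([-2.48737260e-04, -6.67846870e+01,  9.84649099e-01, -3.14473951e+01,
       -6.07324555e-02,  4.25805361e-02,  2.49581562e-04]), 'position': array([ 0.15857569, -0.60404516,  0.23695416]), 'ee_rot': array([-3.11421734e+00, -4.02050950e-01,  5.20475169e-04]), 'force': array([-0.30249792, -0.51988588, -0.09500592]), 'ft_torque': array([ 0.02247447, -0.02543046,  0.00054952]), 'gripper_force': 0.0, 'width': 0.9988995926127089}
top [457.1841171965019, 457.1841171965019, 322.083998418662, 240.54432935541354, -0.039383570516860165, array([ 2.14580273, -2.15531385,  0.14274953]), array([-0.06283565,  0.55151061,  0.78002148])]
scene [455.7051668590004, 455.7051668590004, 326.4026531447306, 239.73280502689187, 0.03236186757706273, array([ 2.08326409,  0.92919897, -0.4425222 ]), array([-0.3342769 , -0.25711631,  1.13377228])]
```

View pics/top0.png

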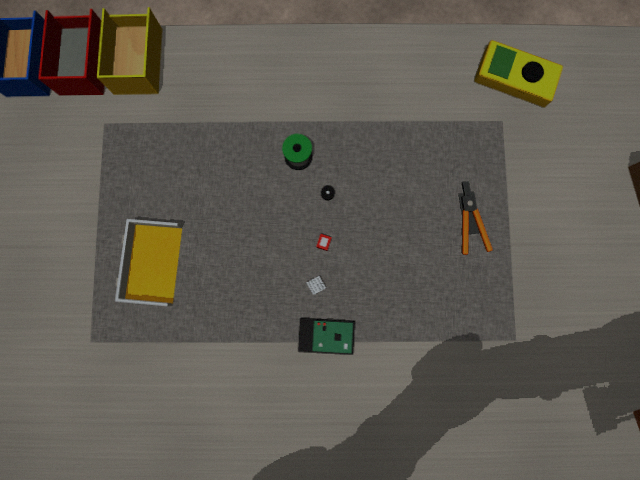

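The top view shows the tray on the left (mouth edge near column 180, rows 225–302). The buzzer is at about (328,192), the relay at (324,242) and the heat sink at (316,285). The spool is at (297,150), the board at (327,336) and the cutters at (472,220).

```bash
cat > h.py <<'E'
import numpy as np,cv2
def w(i,u,v,z):
    "world point at height z seen at pixel u,v"
    R=cv2.Rodrigues(i["rvec"])[0];t=i["tvec"]
    K=np.array([[i["fx"],0,i["cx"]],[0,i["fy"],i["cy"]],[0,0,1]])
    p=cv2.undistortPoints(np.array([[[u,v]]],float),K,np.array([i["k1"],0,0,0,0]))[0,0]
    d=R.T@np.array([p[0],p[1],1]);c=-R.T@t
    return (c+d*(z-c[2])/d[2]).round(4)
E
python3 - <<'E'
from cell import arm
from h import *
i=arm.get_image("top")
c=i["color"][:,:,::-1]
cv2.imwrite("pics/crop1.png",cv2.resize(c[120:360,270:370],None,fx=2.5,fy=2.5,interpolation=cv2.INTER_CUBIC))
cv2.imwrite("pics/crop2.png",cv2.resize(c[210:310,105:195],None,fx=6,fy=6,interpolation=cv2.INTER_CUBIC))
for n,u,v,z in[("buz",328,192,.012),("rel",324,242,.013),("hs",316,285,.012),("spool",297.5,149,.05),("board c",327,336,.015),("board tl",300,318,.015),("board tr",354,321,.015),("cut",465,254,.012),("cutTip",465,183,.012)]:
    print(n,w(i,u,v,z))
    R=cv2.Rodrigues(i["rvec"])[0];q=w(i,u,v,z);zc=(R@q+i["tvec"])[2];print("  zerr",i["z_map"][int(v),int(u)]-zc)
E
```

```text
buz [ 0.6462 -0.0767  0.012 ]
  zerr 0.0003077201999638346
rel [ 0.5518 -0.0687  0.013 ]
  zerr 0.0008734136857844188
hs [ 0.4731 -0.0538  0.012 ]
  zerr -0.00018171071947081785
spool [ 0.717  -0.0215  0.05  ]
  zerr 7.569287547215531e-05
board c [ 0.3819 -0.0733  0.015 ]
  zerr 0.004891733810173715
board tl [ 0.4139 -0.0249  0.015 ]
  zerr 0.007801257135020556
board tr [ 0.4082 -0.1219  0.015 ]
  zerr 0.007494589164871557
cut [ 0.5284 -0.3283  0.012 ]
  zerr 0.0022784139887812582
cutTip [ 0.6627 -0.3347  0.012 ]
  zerr 0.0018950817238058137
```

View pics/crop1.png

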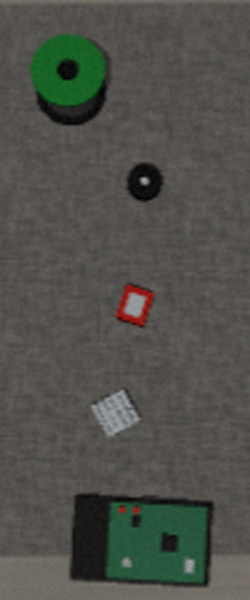

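View pics/crop2.png

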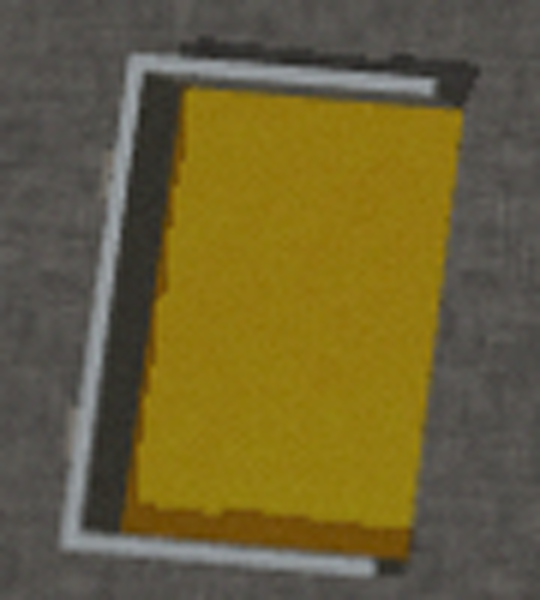

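The crops show the components clearly separated; the buzzer is about 30 mm clear of the spool. The tray is rotated about 6°, with its mouth corners near (182,228) and (173.5,300). Next I compute the tray pose from its wall tops (z=0.03) and refine the parts' positions.

```bash
python3 - <<'E'
from cell import arm
from h import *
i=arm.get_image("top")
f=lambda a,b,z:w(i,105+a/6-.4,210+b/6-.4,z)
P=dict(back_out_far=f(130,56,.03),back_out_near=f(62,549,.03),end_far_in=f(435,96,.03),end_near_in=f(375,559,.03),mouth_g_far=f(463,106,0),mouth_g_near=f(412,556,0))
for k,v in P.items():print(k,v)
d=P["back_out_far"]-P["back_out_near"];print("len(150)",np.linalg.norm(d),"mouth",np.linalg.norm(P["end_far_in"]-P["end_near_in"]))
ang=np.arctan2(d[1],d[0]);print("tilt deg of +x from world y",np.degrees(ang)) 
g=lambda a,b,z:w(i,270+a/2.5-.3,120+b/2.5-.3,z)
print("buz",g(145,181,.012),"rel",g(136,305,.013),"hs",g(116,412,.012),"spool",g(68,70,.05))
E
```

```text
back_out_far [0.5938 0.293  0.03  ]
back_out_near [0.4446 0.3058 0.03  ]
end_far_in [0.5809 0.1985 0.03  ]
end_near_in [0.4416 0.2113 0.03  ]
mouth_g_far [0.5827 0.1992 0.    ]
mouth_g_near [0.4425 0.21   0.    ]
len(150) 0.1497480550791896 mouth 0.13988684713010008
tilt deg of +x from world y -4.90344921596576
buz [ 0.646  -0.0761  0.012 ] rel [ 0.5523 -0.0689  0.013 ] hs [ 0.474 -0.054  0.012] spool [ 0.7195 -0.0204  0.05  ]
```

{"method": "jog_arm", "body": {
  "moves": [
    [0.027, -0.025, 0, -0.08],
    [0.054, -0.05, 0, -0.16],
    [0.081, -0.075, 0, -0.25],
    [0.108, -0.1, 0, -0.33],
    [0.135, -0.125, 0, -0.41],
    [0.162, -0.15, 0, -0.49],
    [0.189, -0.175, 0, -0.57],
    [0.216, -0.2, 0, -0.66],
    [0.243, -0.225, 0.02, -0.74],
    [0.27, -0.25, 0.03, -0.82],
    [0.297, -0.275, 0.04, -0.9],
    [0.324, -0.3, 0.06, -0.99],
    [0.351, -0.325, 0.08, -1.07],
    [0.378, -0.35, 0.1, -1.15],
    [0.405, -0.375, 0.12, -1.23],
    [0.42, -0.388, 0.13, -1.28],
    [0.431, -0.398, 0.138, -1.314],
    [0.431, -0.398, 0.138, -1.314],
    [0.431, -0.398, 0.138, -1.314]
  ],
  "hand": 0.014,
  "newtons": 20
}}

```text
clock: 2.58
position: [0.4742, -0.1113, 0.1001]
ee_rot: [2.223, 2.219, -0.001]
force: [-0.8, 0.2, -0.0]
width: 0.154
gripper_force: 0.0
```

{"method": "jog_arm", "body": {
  "moves": [
    [0, 0, 0.02, 0],
    [0, 0, 0.04, 0],
    [0, 0, 0.06, 0],
    [0, 0, 0.072, 0],
    [0, 0, 0.079, 0],
    [0, 0, 0.083, 0],
    [0, 0, 0.084, 0],
    [0, 0, 0.084, 0]
  ]
}}

```text
clock: 3.58
position: [0.4747, -0.1102, 0.016]
ee_rot: [2.221, 2.221, 0.0]
force: [-0.5, -0.8, -0.6]
width: 0.154
gripper_force: 0.0
```

{"method": "jog_arm", "body": {
  "moves": [
    [0.005, 0, 0, 0],
    [0.012, 0, 0, 0],
    [0.019, 0, 0, 0],
    [0.025, 0, 0, 0],
    [0.03, 0, 0, 0],
    [0.036, 0, 0, 0],
    [0.044, 0, 0, 0],
    [0.053, 0, 0, 0],
    [0.062, 0, 0, 0],
    [0.071, 0, 0, 0],
    [0.08, 0, 0, 0],
    [0.089, 0, 0, 0],
    [0.098, 0, 0, 0],
    [0.107, 0, 0, 0],
    [0.116, 0, 0, 0],
    [0.125, 0, 0, 0],
    [0.134, 0, 0, 0],
    [0.143, 0, 0, 0],
    [0.15, 0, 0, 0],
    [0.154, 0, 0, 0]
  ]
}}

```text
clock: 6.08
position: [0.4745, 0.0444, 0.0157]
ee_rot: [-2.221, -2.222, -0.0]
force: [-0.2, -0.1, -1.0]
width: 0.152
gripper_force: 0.1
```

```bash
cat > look.py <<'E'
import sys
from cell import arm
from h import *
i=arm.get_image("top");c=i["color"][:,:,::-1]
cv2.imwrite(f"pics/{sys.argv[1]}.png",cv2.resize(c[130:370,100:350],None,fx=2.4,fy=2.4,interpolation=cv2.INTER_CUBIC))
s=arm.observe();print(s["clock"],s["position"],s["force"])
E
python3 look.py a1
```

```text
6.125 [0.47461789 0.04475986 0.01575421] [0.94380065 0.83969962 0.58481013]
```

View pics/a1.png

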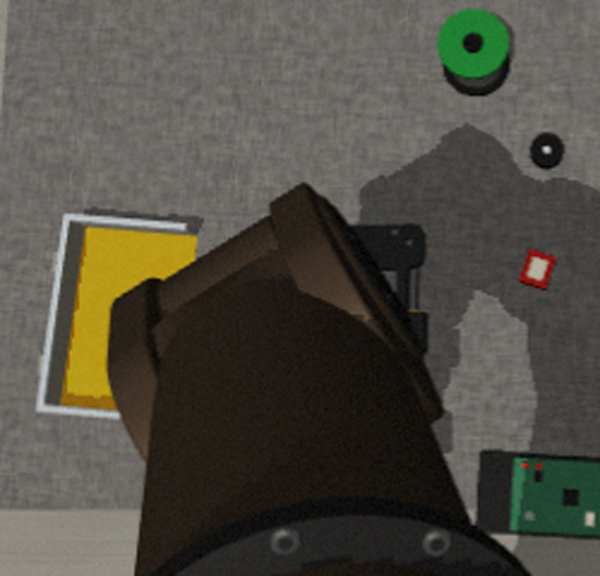

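The heat sink has left its place at about (517,372) and is now hidden under the arm. The relay, buzzer, spool and board have not moved. I'll continue the sweep.

{"method": "jog_arm", "body": {
  "moves": [
    [0.004, 0, 0, 0],
    [0.011, 0, 0, 0],
    [0.019, 0, 0, 0],
    [0.028, 0, 0, 0],
    [0.038, 0, 0, 0],
    [0.048, 0, 0, 0],
    [0.058, 0, 0, 0],
    [0.068, 0, 0, 0],
    [0.078, 0, 0, 0],
    [0.088, 0, 0, 0],
    [0.098, 0, 0, 0],
    [0.108, 0, 0, 0],
    [0.118, 0, 0, 0],
    [0.128, 0, 0, 0],
    [0.138, 0, 0, 0],
    [0.15, 0, 0, 0],
    [0.162, 0, 0, 0],
    [0.174, 0, 0, 0],
    [0.183, 0, 0, 0],
    [0.188, 0, 0, 0]
  ]
}}

```text
clock: 8.62
position: [0.4745, 0.2326, 0.0157]
ee_rot: [-2.221, -2.222, -0.0]
force: [-0.1, 0.3, -0.1]
width: 0.15
gripper_force: 0.1
```

{"method": "jog_arm", "body": {
  "moves": [
    [0, 0, 0, 0],
    [-0.008, 0, 0, 0],
    [-0.02, 0, 0, 0],
    [-0.03, 0, -0.01, 0],
    [-0.05, 0.004, -0.03, 0],
    [-0.08, 0.01, -0.05, -0.02],
    [-0.11, 0.02, -0.06, -0.04],
    [-0.14, 0.03, -0.06, -0.06],
    [-0.17, 0.04, -0.06, -0.08],
    [-0.2, 0.05, -0.06, -0.1],
    [-0.23, 0.06, -0.06, -0.12],
    [-0.26, 0.07, -0.06, -0.133],
    [-0.29, 0.077, -0.06, -0.133],
    [-0.32, 0.083, -0.06, -0.133],
    [-0.34, 0.083, -0.06, -0.133],
    [-0.346, 0.083, -0.06, -0.133],
    [-0.346, 0.083, -0.06, -0.133],
    [-0.346, 0.083, -0.06, -0.133]
  ]
}}

```text
clock: 10.88
position: [0.5575, -0.1127, 0.0759]
ee_rot: [-2.067, -2.366, -0.001]
force: [-0.1, 0.1, 0.2]
width: 0.155
gripper_force: 0.0
```

```bash
python3 look.py a2
```

```text
10.925 [ 0.55757312 -0.11269197  0.07585451] [-1.0826111  -0.36951928 -0.78994036]
```

View pics/a2.png

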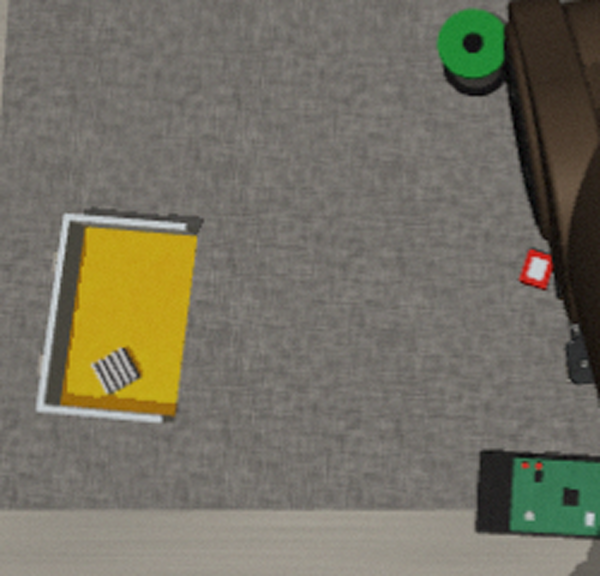

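The heat sink lies inside the tray at crop (116,370), and the other parts are undisturbed. Next, the relay.

{"method": "jog_arm", "body": {
  "moves": [
    [0, 0, 0.015, 0],
    [0, 0, 0.032, 0],
    [0, 0, 0.046, 0],
    [0, 0, 0.055, 0],
    [0, 0, 0.059, 0],
    [0, 0, 0.06, 0],
    [0.004, 0, 0.06, 0],
    [0.01, 0, 0.06, 0],
    [0.016, 0, 0.06, 0],
    [0.022, 0, 0.06, 0],
    [0.028, 0, 0.06, 0],
    [0.036, 0, 0.06, 0],
    [0.044, 0, 0.06, 0],
    [0.053, 0, 0.06, 0],
    [0.062, 0, 0.06, 0],
    [0.071, 0, 0.06, 0],
    [0.08, 0, 0.06, 0],
    [0.089, 0, 0.06, 0],
    [0.097, 0, 0.06, 0],
    [0.102, 0, 0.06, 0]
  ]
}}

```text
clock: 13.42
position: [0.544, -0.0124, 0.0157]
ee_rot: [-2.068, -2.365, -0.0]
force: [-0.1, 0.6, 0.6]
width: 0.153
gripper_force: 0.1
```

{"method": "jog_arm", "body": {
  "moves": [
    [0.004, 0, 0, 0],
    [0.011, 0, 0, 0],
    [0.02, 0, 0, 0],
    [0.03, 0, 0, 0],
    [0.04, 0, 0, 0],
    [0.05, 0, 0, 0],
    [0.06, 0, 0, 0],
    [0.07, 0, 0, 0],
    [0.08, 0, 0, 0],
    [0.09, 0, 0, 0],
    [0.1, 0, 0, 0],
    [0.11, 0, 0, 0],
    [0.12, 0, 0, 0],
    [0.13, 0, 0, 0],
    [0.14, 0, 0, 0],
    [0.15, 0, 0, 0],
    [0.16, 0, 0, 0],
    [0.169, 0, 0, 0],
    [0.176, 0, 0, 0],
    [0.18, 0, 0, 0]
  ]
}}

```text
clock: 15.92
position: [0.5201, 0.1659, 0.0157]
ee_rot: [-2.069, -2.364, 0.0]
force: [0.2, 0.0, 0.7]
width: 0.153
gripper_force: 0.1
```

{"method": "jog_arm", "body": {
  "moves": [
    [0.004, 0, 0, 0],
    [0.012, 0, 0, 0],
    [0.021, 0, 0, 0],
    [0.031, 0, 0, 0],
    [0.041, 0, 0, 0],
    [0.049, 0, 0, 0],
    [0.055, 0, 0, 0],
    [0.058, 0, 0, 0],
    [0.058, 0, 0, 0]
  ]
}}

```text
clock: 17.05
position: [0.5125, 0.2229, 0.0157]
ee_rot: [2.069, 2.364, -0.0]
force: [0.1, 1.3, -1.1]
width: 0.153
gripper_force: 0.0
```

{"method": "jog_arm", "body": {
  "moves": [
    [-0.006, 0, 0, 0],
    [-0.016, 0, 0, 0],
    [-0.028, 0, -0.01, 0],
    [-0.045, 0.002, -0.03, 0],
    [-0.07, 0.008, -0.05, -0.02],
    [-0.1, 0.018, -0.07, -0.04],
    [-0.13, 0.028, -0.08, -0.06],
    [-0.16, 0.038, -0.08, -0.08],
    [-0.19, 0.048, -0.08, -0.1],
    [-0.22, 0.058, -0.08, -0.12],
    [-0.25, 0.068, -0.08, -0.14],
    [-0.28, 0.078, -0.08, -0.16],
    [-0.31, 0.088, -0.08, -0.18],
    [-0.335, 0.096, -0.08, -0.189],
    [-0.35, 0.1, -0.08, -0.189],
    [-0.355, 0.101, -0.08, -0.189],
    [-0.355, 0.101, -0.08, -0.189],
    [-0.355, 0.101, -0.08, -0.189]
  ]
}}

```text
clock: 19.3
position: [0.6594, -0.1142, 0.0959]
ee_rot: [-1.834, -2.55, -0.001]
force: [-1.1, 0.5, 1.0]
width: 0.151
gripper_force: 0.0
```

```bash
python3 look.py a3
```

```text
19.35 [ 0.65944192 -0.11429152  0.09586482] [-0.15514465  0.90292152 -0.15398796]
```

View pics/a3.png

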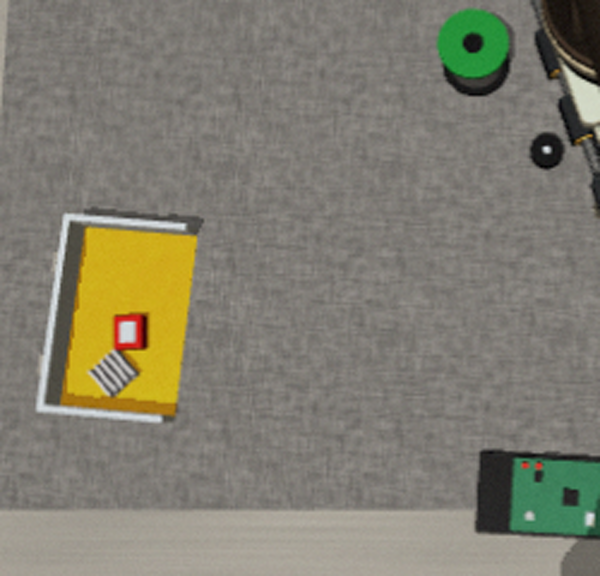

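Heat sink and relay are in the tray, at crop (113,373) and (130,331), and the buzzer is undisturbed at (547,150). Next, the buzzer.

{"method": "jog_arm", "body": {
  "moves": [
    [0, 0, 0.02, 0],
    [0, 0, 0.04, 0],
    [0, 0, 0.058, 0],
    [0, 0, 0.07, 0],
    [0, 0, 0.077, 0],
    [0, 0, 0.08, 0],
    [0, 0, 0.08, 0],
    [0.004, 0, 0.08, 0],
    [0.009, 0, 0.08, 0],
    [0.014, 0, 0.08, 0],
    [0.019, 0, 0.08, 0],
    [0.024, 0, 0.08, 0],
    [0.03, 0, 0.08, 0],
    [0.037, 0, 0.08, 0],
    [0.045, 0, 0.08, 0],
    [0.053, 0, 0.08, 0],
    [0.061, 0, 0.08, 0],
    [0.069, 0, 0.08, 0],
    [0.076, 0, 0.08, 0],
    [0.08, 0, 0.08, 0]
  ]
}}

```text
clock: 21.85
position: [0.6342, -0.0391, 0.0158]
ee_rot: [-1.836, -2.549, -0.0]
force: [0.6, -0.4, -0.1]
width: 0.152
gripper_force: 0.1
```

{"method": "jog_arm", "body": {
  "moves": [
    [0.003, 0, 0, 0],
    [0.008, 0, 0, 0],
    [0.015, 0, 0, 0],
    [0.023, 0, 0, 0],
    [0.031, 0, 0, 0],
    [0.039, 0, 0, 0],
    [0.047, 0, 0, 0],
    [0.055, 0, 0, 0],
    [0.063, 0, 0, 0],
    [0.071, 0, 0, 0],
    [0.079, 0, 0, 0],
    [0.087, 0, 0, 0],
    [0.095, 0, 0, 0],
    [0.103, 0, 0, 0],
    [0.111, 0, 0, 0],
    [0.119, 0, 0, 0],
    [0.127, 0, 0, 0],
    [0.134, 0, 0, 0],
    [0.139, 0, 0, 0],
    [0.142, 0, 0, 0]
  ]
}}

```text
clock: 24.35
position: [0.5893, 0.0953, 0.0157]
ee_rot: [-1.836, -2.549, 0.0]
force: [0.1, 0.3, -0.1]
width: 0.152
gripper_force: 0.0
```

{"method": "jog_arm", "body": {
  "moves": [
    [0.003, 0, 0, 0],
    [0.008, 0, 0, 0],
    [0.014, 0, 0, 0],
    [0.021, 0, 0, 0],
    [0.028, 0, 0, 0],
    [0.035, 0, 0, 0],
    [0.042, 0, 0, 0],
    [0.049, 0, 0, 0],
    [0.056, 0, 0, 0],
    [0.063, 0, 0, 0],
    [0.07, 0, 0, 0],
    [0.077, 0, 0, 0],
    [0.084, 0, 0, 0],
    [0.091, 0, 0, 0],
    [0.098, 0, 0, 0],
    [0.105, 0, 0, 0],
    [0.111, 0, 0, 0],
    [0.116, 0, 0, 0],
    [0.119, 0, 0, 0],
    [0.12, 0, 0, 0]
  ]
}}

```text
clock: 26.85
position: [0.5515, 0.209, 0.0157]
ee_rot: [1.837, 2.549, 0.0]
force: [-0.5, 0.1, -0.6]
width: 0.149
gripper_force: 0.1
```

{"method": "jog_arm", "body": {
  "moves": [
    [0, 0, 0, 0],
    [-0.005, 0, 0, 0],
    [-0.015, 0, 0, 0],
    [-0.03, 0, -0.01, 0],
    [-0.05, 0, -0.04, 0],
    [-0.08, 0, -0.08, 0],
    [-0.11, 0, -0.1, 0],
    [-0.15, 0, -0.1, 0],
    [-0.19, 0, -0.1, 0],
    [-0.23, 0, -0.1, 0],
    [-0.26, 0, -0.1, 0],
    [-0.28, 0, -0.1, 0],
    [-0.28, 0, -0.1, 0],
    [-0.28, 0, -0.1, 0]
  ]
}}

```text
clock: 28.6
position: [0.6397, -0.0552, 0.1159]
ee_rot: [-1.834, -2.549, -0.001]
force: [0.8, -0.1, -0.7]
width: 0.151
gripper_force: 0.0
```

```bash
python3 look.py a4
```

```text
28.65 [ 0.63971879 -0.05480736  0.11589431] [ 1.23557729  0.00657069 -0.2039891 ]
```

View pics/a4.png

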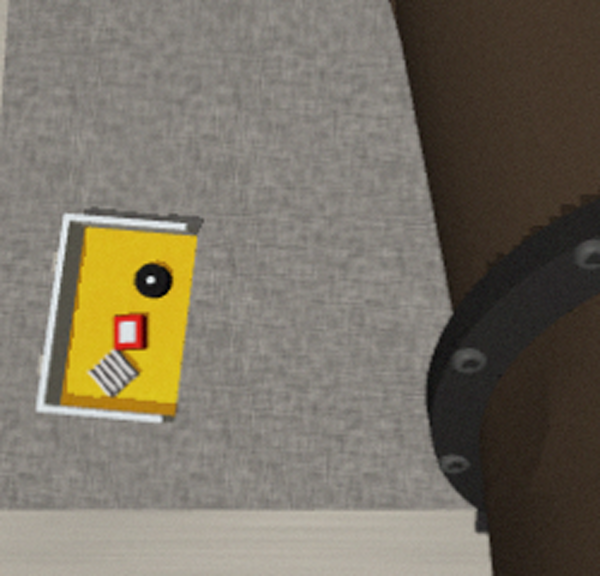

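All three parts lie wholly inside the tray: buzzer at crop (153,280), relay at (130,331) and heat sink at (113,373), all short of the mouth line at about column 190. The arm is clear of everything.

```bash
python3 -c "
from cell import arm
print(arm.sign_off())"
```

```text
the job is handed in; nothing more can be done
None
```

I swept the heat sink, relay and buzzer into the tray in that order. The last picture showed all three wholly inside, and I handed the job in at about 29 s. The last pictures showing the spool and board had them in place; the cutters were not pictured again, but no sweep went near them.

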